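# Lock the hand slicer across the gratin dish

## Robot

A 6-joint arm with a two-finger parallel gripper is mounted at the origin on a cart in front of the work surface, level with it; the furniture and walls round the work are solid. World frame = base frame: x ahead of the robot, y to its left, z up, the work surface at z = 0. Lengths are in m, angles in degrees, forces in N, time in s.
With the tool pointing down it reaches from about 0.4 to 0.825 m from the base axis. Payload 7 kg.
Tool frame: the origin (TCP) lies midway between the tips of the shut fingers; the grasp point (between the pads) lies 19 mm behind it (hold_point_z is the distance from the TCP to the grasp point, in m); z points along the fingers, y is the line along which they close (so a half turn about z gives the same grasp; the last joint's range is limited). The gripper opens to 88 mm and grips with 3 to 60 N. Pads are 19 mm wide; open, the fingers measure 130 mm over their backs; the gripper's body (78 mm by 193 mm) begins 47 mm behind the grasp point.
Start: joints at [-48.581, 20.546, 0.682, 0, -70.136, -16.507], TCP at [0.284, -0.612, 0.227] pointing down, gripper open.
Joint ranges: [-176.03, 176.03], [-82.01, 121.73], [-58.28, 71.71], [-173.87, 95.51], [-174.79, -0.11], [-173.66, 173.66]. Speed limits (degrees/s): [136.94, 136.94, 172.46, 180, 180, 180].

## Interface

Orientations are given as [roll, pitch, yaw] about the fixed x, y, z axes, in that order (R = Rz(yaw) Ry(pitch) Rx(roll)).
In Python, from plant import get_state, capture, close_job, hold_point_z gives the robot as it stands.
- The arm moves only by the shell command python3 -m inch 'ROWS' [FORCE]. ROWS is text: rows parted by semicolons, each of 5 numbers parted by spaces: the shift along the tool's x, y, z normalised to -1 to 1, where 1 is 0.15 m, then the turn about the tool's z normalised to -1 to 1, where 1 is 360 degrees, then the opening, from 0 (shut) to 1 (fully open). In form: tx ty tz spin grip; .... A call has exactly 8 rows; each row shifts and turns the commanded pose from where the row before left it, along the tool's axes as they then stand; what a row does not reach is not made up. A row lasts 1/8 s, in which the tool goes at most 62.5 mm and 10.7 degrees, less where a joint would pass 70% of its speed; a pose out of reach is approached as far as the arm can. A call with a number of a shift or a turn outside -1 to 1 is refused whole. A call with a gripper value outside its range is refused whole. The fingers move at their own pace and stop on an object; FORCE is the grip in N (left out, the last holds). Time passes only in rows, so rows that do not move let the fingers close, or fill a call up. It gives the time, the measured TCP pose, the force, the opening and the grip force at its end, in the units of the state.
- get_state(): the state, without advancing time (a new reading comes with each control period).
- capture(name): name is "side" or "top"; returns a dict with "color" (480x640x3 uint8, blue, green, red), "mtx" (3x3 intrinsics, pixels), "R" (3x3) and "t" (3): a world point X has camera coordinates R X + t. Camera axes: x right, y down, z forward; pixel columns grow to the right and rows downward; lengths in m; the calibration is good to about 2 mm. A picture is of the moment at which its call begins. There is no depth.
- close_job(): hands the job in; it is judged then, once.
The state is a dict: "time_s": time; "joints": joint angles; "qd": joint speeds; "joint_torque": joint torques, N m; "tcp_pos": TCP position; "eef_rot": TCP orientation; "contact_force": force on the tool from outside, world axes, zero at the start; "moment": the same for the moment, N m; "gripper_width": finger opening in m; "gripper_force": force on a finger pad.
Only numpy, scipy, OpenCV 4.12 (cv2) and the standard library are available. Lean on these libraries where they do the work, as an engineer would, in place of code of your own. Each camera call takes 0.05 s, during which the arm holds its last target. There are 200 camera calls.

## Task

Set up the hand slicer for slicing into the gratin dish: take it off the sloping drying rack and lay it level and square across the middle of the dish, resting on both long walls, with its fixed lip hooked down outside one long wall. Draw the lip snug against that wall and slide the stop up until it bears on the outside of the opposite long wall, so that the slicer cannot skid; leave the dish standing where it is and do not disturb the other things.

Things in the scene. Friction and masses are not known exactly. Their poses are not given: they have to be found in the camera images.
- slicer: flat hand slicer (mandoline), 202 x 57 mm: black rails 12 mm high along both sides, ridged steel plate and blade between, black loop handle at one end, steel lip at the other. Origin on the underside plane of the rails (rests on the dish), midway across; x along it to the lip, y across, z up out of the plate. Rails x -114 to +74 mm, handle to -127, balance near -30. 0.34 kg with its stop, varies
- slicer_grip (a point): between the rails at slicer x -22, z +7 mm, near the balance point: grip here across both rails (57 mm wide). At the start the slicer slopes 30 degrees over the rack's two bars, handle end low and towards the robot, hanging by its lip from the upper bar; to unhook it, ease it some 4 mm up the slope, then lift over 12 mm square off it
- slicer_lip (a point): middle of the fixed lip's inner face, at slicer x +69 mm, level with the underside; the lip is a steel flange 40 mm wide, 5 mm thick, that hangs 10 mm below the underside
- stop (a joint): sliding stop near the slicer's handle (m): black carriage with a dark steel flange 36 mm wide that hangs 10 mm below the rails' underside; the flange's face towards the lip is at slicer x = -93 mm + value. 0: fully open, towards the handle; 0.034: end of travel towards the lip. Starts at 0 to 0.012, slides with about 0.5 N friction, stays where left
- stop_tab (a point): middle of the stop's black upright thumb tab, 34 mm above the rails' underside, 6 mm behind the flange's face; tab 12 mm thick (y), 16 mm long (x), top at 42 mm. Below 12 mm it stands between the rails: pinch it above them. Axes as the slicer's
- dish: dark stoneware gratin dish, rounded rectangle 136 mm wide (x) by 210 mm long (y), with loop handles on the short sides, 55 mm high, walls 7 mm thick and upright, straight for 166 mm along the long sides; open, floor 7 mm thick. Origin: centre of its underside. Loose, 0.95 kg, varies a little
- dish_rim (a point): centre of the dish's mouth, level with the rim, 55 mm above its underside
- rack: fixed wire drying rack on a white drip tray, 200 x 116 mm, 113 mm high: two level bars along its y, at x -38 mm, z 55 mm and x +59 mm, z 110 mm, between posts at y -42 and +42; the slicer lies sloping over both. Origin: on the worktop beneath the slicer's origin; x runs away from the robot, up the slope
- pepper_mill: wooden pepper mill, 58 mm across, 170 mm high; bystander
- garlic: garlic bulb, 53 mm; bystander
- mug: spotted mug with handle, 93 mm high; bystander
Things that resemble listed ones, but are neither listed nor needed, are in the scene too. Leave any blue look-alike of the slicer alone.

How it is judged (in metres and radians):
At the end, for the whole second after the job is handed in: The slicer rests level (3 deg) and square (5 deg) on both long walls of the dish (4 mm), within 35 mm of its middle, lip and stop outside the two walls with at most 1.5 mm of play between them; the dish stands flat within 50 mm of where it was; all is still (angle between slicer's own z axis and vertical below 0.05 rad and z of dish_rim in the frame of slicer between -0.004 and 0.004 m and x of dish_rim in the frame of slicer between -0.003 and 0.003 m and y of dish_rim in the frame of slicer between -0.035 and 0.035 m and angle between the x axis of slicer and the x axis of dish, either way round below 0.09 rad and value of joint stop above 0.0245 m and angle between dish's own z axis and vertical below 0.03 rad and height (world z) of dish below 0.004 m and distance of dish from where it was at the start of the episode below 0.05 m and linear speed of each of slicer, dish below 0.01 m/s); the robot touches nothing.
It fails at once if the pepper mill, the garlic or the mug was shifted by more than 30 mm (distance of any of pepper_mill, garlic, mug from where it was at the start of the episode above 0.03 m).
It fails at once if the dish was tipped up (angle between dish's own z axis and vertical above 0.2 rad).
It also fails if it takes over 58 s, if anything falls off the work surface, if the arm or the gripper's body presses on something with over 40 N, if the wrist force passes 120 N, or if a joint passes its speed limit or range.

## Working session

There is one attempt and no reset: what is moved stays moved. The work goes in short steps, Python scripts to look and compute and a shell command to move; the robot and the scene stay as the last step left them, time stands still between calls to the robot, and variables do not carry over. Pictures are saved under pics/ and viewed, at most 10 in all, crops included, and the job is handed in when it is done.

```bash
ls; mkdir -p pics; python3 - <<'E'
from plant import *
import cv2
print(get_state(), hold_point_z)
for n in("top","side"):
    c=capture(n); cv2.imwrite(f"pics/{n}0.png",c["color"]); print(n,c["mtx"].tolist(),c["R"].round(4).tolist(),c["t"])
E
```

```text
pics
{'time_s': 0.0, 'joints': array([-4.85813009e+01,  2.05909458e+01,  6.34651042e-01, -2.11467646e-02,
       -7.01355226e+01, -1.65074717e+01]), 'qd': array([-0.08157216, -0.03681918,  0.11310067,  0.02127606,  0.07177677,
       -0.02804606]), 'joint_torque': array([ 2.81075936e-04, -5.82715631e+01,  2.93050700e+01,  6.99755743e+00,
        6.74096664e-03, -1.71473589e-04]), 'tcp_pos': array([ 0.28410467, -0.61176544,  0.22563164]), 'eef_rot': array([ 1.79906318e+02, -7.03166920e-03, -1.55095968e+02]), 'contact_force': array([-0.46597384,  0.1804055 , -0.39522462]), 'moment': array([-0.03800036, -0.00262492, -0.04271499]), 'gripper_force': 0.0, 'gripper_width': 0.08755215652663702} 0.0188
top [[532.0804591043528, 0.0, 319.73689128111147], [0.0, 532.0804591043528, 246.84060707379223], [0.0, 0.0, 1.0]] [[-0.0012, -0.9999, -0.0105], [-0.9949, 0.0022, -0.1005], [0.1005, 0.0103, -0.9949]] [-0.19502237  0.64455116  1.47366976]
side [[473.8569486043618, 0.0, 323.411013806015], [0.0, 473.8569486043618, 238.86304026725256], [0.0, 0.0, 1.0]] [[-0.9822, -0.1873, -0.0106], [-0.0623, 0.3788, -0.9234], [0.177, -0.9063, -0.3837]] [0.5675225  0.21355669 0.88728894]
```

View pics/top0.png

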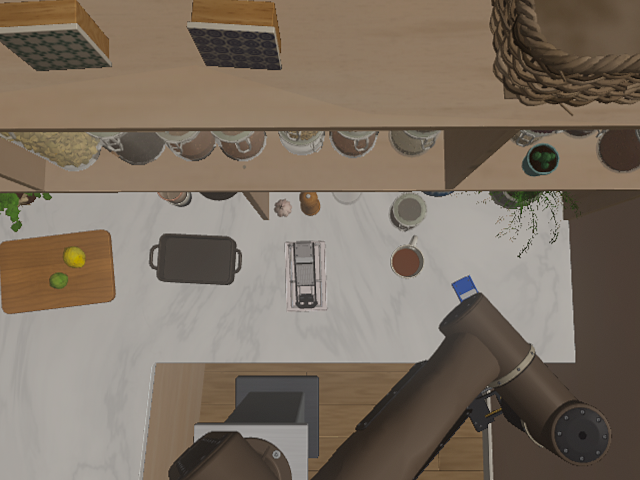

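View pics/side0.png

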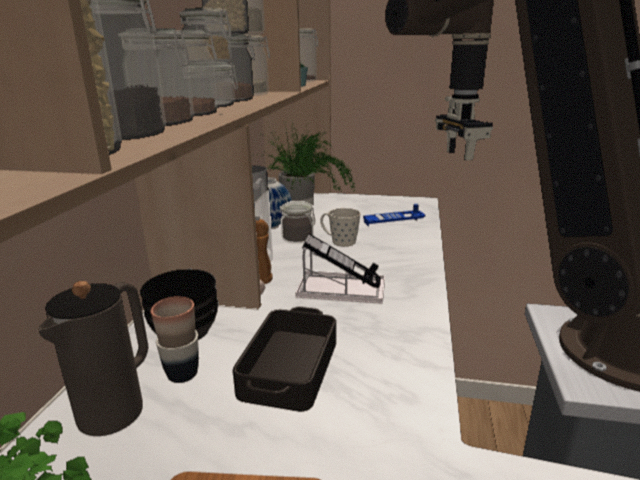

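The top view shows the dish at (196,260), the black slicer on the rack at (305,275), the pepper mill at (310,203), the garlic at (283,207) and the mug at (407,262). Two things could be the slicer:
- **Black one:** on the wire rack, at top (305,275) and side (343,262). It fits the description: black rails, sloping over two bars.
- **Blue one:** lying flat, at top (463,288) and side (395,216). This is the look-alike to leave alone.

I'll confirm with an enlarged crop.

```bash
python3 - <<'E'
import cv2,numpy as np
t=cv2.imread("pics/top0.png");s=cv2.imread("pics/side0.png")
a=cv2.resize(t[225:325,270:340],None,fx=5.6,fy=5.6,interpolation=cv2.INTER_CUBIC)
b=cv2.resize(s[225:305,290:390],None,fx=4,fy=4,interpolation=cv2.INTER_CUBIC)
o=np.zeros((560,800,3),np.uint8);o[:a.shape[0],:392]=a[:560,:392];o[:b.shape[0],400:]=b
cv2.imwrite("pics/crop1.png",o)
E
```

```text
(no output)
```

View pics/crop1.png

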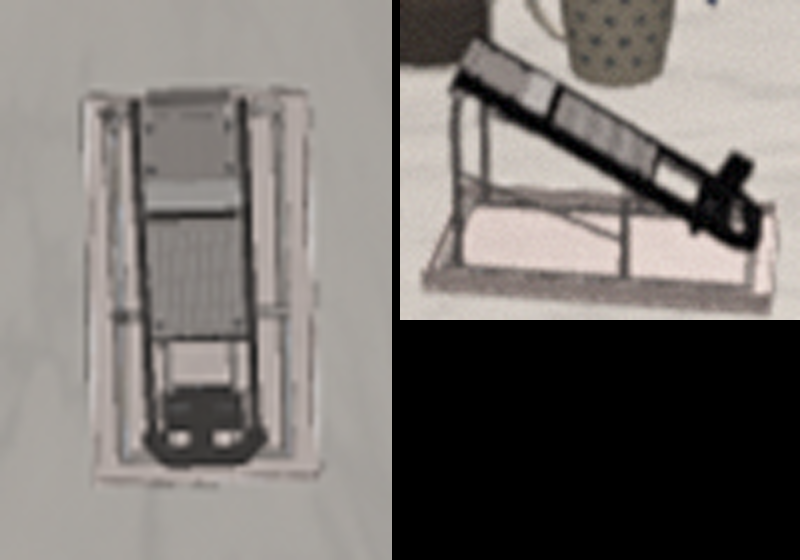

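The crop confirms it: the black slicer slopes over the rack with its lip up and away. In crop pixels the upper rail ends are near (130,98) and (248,98), the handle end near (204,466), and the stop tab is beside the handle.

```bash
cat > h.py <<'E'
import cv2,numpy as np
from plant import *
def ray(c,p,z):
    d=c["R"].T@np.linalg.inv(c["mtx"])@np.array([p[0],p[1],1.]); o=-c["R"].T@c["t"]
    return o+d*(z-o[2])/d[2]
def proj(c,X):
    q=c["mtx"]@(c["R"]@np.array(X)+c["t"]); return q[:2]/q[2]
def dish(c):
    g=c["color"].max(2)[215:305,130:265]
    m=cv2.morphologyEx((g<95).astype(np.uint8),cv2.MORPH_CLOSE,np.ones((7,7)))
    m=cv2.morphologyEx(m,cv2.MORPH_OPEN,np.ones((25,25)))
    k=max(cv2.findContours(m,0,1)[0],key=cv2.contourArea)[:,0]+[130,215]
    P=np.array([ray(c,p,.055)[:2]*1000 for p in k.astype(float)],np.float32)
    return k.min(0),k.max(0),cv2.minAreaRect(P)
E
python3 - <<'E'
from h import *
t=capture("top"); s=capture("side")
print(dish(t))
f=lambda u,v:(270+u/5.6,225+v/5.6)
g=lambda u,v:(290+(u-400)/4,225+v/4)
for n,p,z in (("railUL",(130,98),.127),("railUR",(248,98),.127),("railLL",(145,425),.04),("railLR",(263,425),.04),("handle",(204,466),.02),("tray1",(82,92),.01),("tray2",(312,92),.01),("tray3",(97,480),.0),("tray4",(320,472),.0)):
    print(n,(ray(t,f(*p),z)*1000).round(1))
# dark mask rail edges per row
gray=t["color"].max(2)
for r in (246,252,258,264,275,285,295):
    cols=np.where(gray[r,285:328]<70)[0]+285; print(r,cols)
for p in ((310,203),(283,207),(407,262)): print((ray(t,p,.1)*1000).round())
print("shelf edge col300 row190 at z .3/.4:",ray(t,(300,190),.3),ray(t,(300,190),.4))
E
```

```text
(array([155, 235]), array([235, 283]), ((608.8917846679688, 151.4608154296875), (225.2448272705078, 134.03366088867188), 89.85809326171875))
railUL [ 646.3 -126.8  127. ]
railUR [ 646.2 -182.7  127. ]
railLL [ 492.2 -129.6   40. ]
railLR [ 492.1 -188.3   40. ]
handle [ 471.6 -158.3   20. ]
tray1 [662.2 -95.   10. ]
tray2 [ 662.  -213.1   10. ]
tray3 [ 464.3 -103.     0. ]
tray4 [ 468.2 -216.7    0. ]
246 [294 313]
252 [294 313]
258 [294 314]
264 [295 314]
275 [295 314]
285 [296 302 304 305 306 307 308 311 314 315]
295 [296 301 302 303 304 305 306 307 308 309 310 311 315]
[ 757. -170.  100.]
[747. -97. 100.]
[ 596. -431.  100.]
shelf edge col300 row190 at z .3/.4: [ 0.75130652 -0.15273076  0.3       ] [ 0.73027819 -0.15752693  0.4       ]
```

```bash
cat >> h.py <<'E'
def to(x,y,z,yaw):
    s=get_state(); p=s["tcp_pos"]; w=np.radians(s["eef_rot"][2]); d=np.array([x,y,z])-p
    print("t",round(s["time_s"],2),"p",(p*1000).round(1),"yaw",s["eef_rot"][2].round(2),"F",s["contact_force"].round(2),"w",round(s["gripper_width"]*1000,1),"| units tx %.4f ty %.4f tz %.4f"%tuple(np.array([d@[np.cos(w),np.sin(w),0],d@[np.sin(w),-np.cos(w),0],-d[2]])/.15),"spin %.4f"%(((s["eef_rot"][2]-yaw+180)%360-180)/360))
E
python3 -m inch '0 0 0 .0218 1; 0 0 0 .0218 1; 0 0 0 .0218 1; -.16 .25 0 0 1; -.16 .25 0 0 1; -.16 .25 0 0 1; -.16 .25 0 0 1; -.16 .25 0 0 1'
python3 -c "
from h import *
to(.5625,-.157,.16,-178.5)"
```

```text
time_s: 1.2
tcp_pos: [0.4003, -0.4206, 0.2265]
eef_rot: [180.0, -0.0, -178.6]
contact_force: [0.3, 0.3, 0.5]
gripper_width: 0.0878
gripper_force: 0.0
t 1.2 p [ 400.3 -420.6  226.5] yaw -178.64 F [0.33 0.35 0.5 ] w 87.8 | units tx -1.1227 ty 1.7309 tz 0.4435 spin -0.0004
```

```bash

python3 -m inch '-.16 .25 0 0 1; -.16 .25 0 0 1; -.16 .25 0 0 1; -.16 .25 0 0 1; -.16 .25 .1 0 1; -.16 .25 .15 0 1; -.14 .2 .15 0 1; 0 0 0 0 1' >/dev/null
python3 -c "
from h import *
to(.5625,-.157,.06,-178.5)
t=capture('top');cv2.imwrite('pics/t1.png',t['color'][200:350,240:380])
s=capture('side');cv2.imwrite('pics/s1.png',s['color'])
a=cv2.resize(s['color'][150:310,270:430],None,fx=3.5,fy=3.5);cv2.imwrite('pics/s1c.png',a)
to(.5625,-.157,.06,-178.5)"
```

```text
t 2.2 p [ 558.6 -161.   164.4] yaw -178.49 F [-0.6  -1.27  0.32] w 87.3 | units tx -0.0269 ty 0.0258 tz 0.6958 spin 0.0000
t 2.3 p [ 558.6 -162.8  166.4] yaw -178.57 F [ 0.46 -0.39  1.27] w 87.5 | units tx -0.0270 ty 0.0381 tz 0.7091 spin -0.0002
```

View pics/s1c.png

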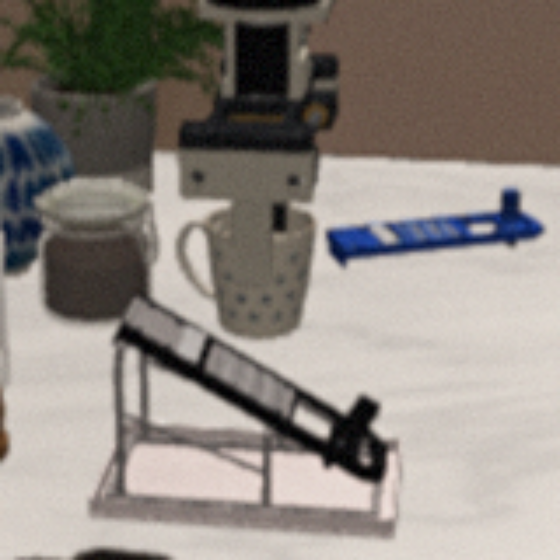

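```bash

python3 -c "
from h import *
s=capture('side');f=lambda u,v:(270+u/3.5,150+v/3.5)
print(ray(s,f(266,505),.008),ray(s,f(120,492),.008))
# plane y=-.115 intersection for post tops etc
def rayy(c,p,y):
    d=c['R'].T@np.linalg.inv(c['mtx'])@np.array([p[0],p[1],1.]); o=-c['R'].T@c['t']
    return (o+d*(y-o[1])/d[1])*1000
for n,p,y in (('frontpost top',(268,432),-.115),('rearpost top',(120,345),-.115),('rail up lower corner',(115,338),-.127),('rail low',(322,458),-.129),('tabtop',(368,400),-.158),('flange bottom',(325,472),-.14)): print(n,rayy(s,f(*p),y))
to(.5625,-.157,.06,-178.5)"
```

```text
[ 0.54743189 -0.11826276  0.008     ] [ 0.64592044 -0.11930094  0.008     ]
frontpost top [ 546.09080652 -115.           63.23162684]
rearpost top [ 642.00854084 -115.          117.28685969]
rail up lower corner [ 648.09818803 -127.          116.58408081]
rail low [ 512.45176537 -129.           40.20000317]
tabtop [ 486.0598981  -158.           70.38355243]
flange bottom [ 511.38545824 -140.           24.2185511 ]
t 2.35 p [ 558.6 -163.3  166.9] yaw -178.62 F [-0.15 -1.25 -0.23] w 87.6 | units tx -0.0268 ty 0.0413 tz 0.7126 spin -0.0003
```

```bash

python3 -m inch '-.027 .042 0 0 1; 0 0 .14 0 1; 0 0 .14 0 1; 0 0 .14 0 1; 0 0 .12 0 1; 0 0 .08 0 1; 0 0 .06 0 1; 0 0 .03 0 1' 20 
python3 -c "
from h import *
to(.5620,-.157,.058,-178.5)"
```

```text
time_s: 3.35
tcp_pos: [0.5627, -0.1568, 0.06]
eef_rot: [-180.0, 0.0, -178.6]
contact_force: [-0.4, 0.3, 0.1]
gripper_width: 0.0879
gripper_force: 0.0
t 3.35 p [ 562.7 -156.8   60. ] yaw -178.64 F [-0.35  0.33  0.13] w 87.9 | units tx 0.0045 ty -0.0015 tz 0.0132 spin -0.0004
```

```bash

python3 -m inch '0 0 .012 0 0; 0 0 0 0 0; 0 0 0 0 0; 0 0 0 0 0; 0 0 0 0 0; 0 0 0 0 0; 0 0 0 0 0; 0 0 0 0 0' 15 
python3 -c "
from h import *
to(.5620,-.157,.058,-178.5)"
```

```text
time_s: 4.35
tcp_pos: [0.5627, -0.1565, 0.0585]
eef_rot: [180.0, 0.0, -178.6]
contact_force: [0.2, 1.9, 3.5]
gripper_width: 0.0571
gripper_force: 15.0
t 4.35 p [ 562.7 -156.5   58.5] yaw -178.62 F [0.21 1.93 3.47] w 57.1 | units tx 0.0050 ty -0.0030 tz 0.0032 spin -0.0003
```

```bash

python3 -m inch '-.01 0 -.006 0 0; -.01 0 -.006 0 0; -.01 0 -.006 0 0; 0 0 0 0 0; .017 0 -.03 0 0; .017 0 -.03 0 0; .017 0 -.03 0 0; .017 0 -.03 0 0'
python3 -m inch '0 0 -.05 0 0; 0 0 -.1 0 0; 0 0 -.1 0 0; 0 0 -.1 0 0; 0 0 -.1 0 0; 0 0 -.05 0 0; 0 0 0 0 0; 0 0 0 0 0'
python3 -c "
from h import *
to(.5620,.15,.158,-180)
t=capture('top');s=capture('side')
a=cv2.resize(s['color'][150:310,270:430],None,fx=2.5,fy=2.5);b=cv2.resize(t['color'][220:330,250:350],None,fx=3.6,fy=3.6)
o=np.zeros((400,770,3),np.uint8);o[:,:400]=a;o[:396,405:765]=b;cv2.imwrite('pics/l1.png',o)"
```

```text
time_s: 5.35
tcp_pos: [0.557, -0.1567, 0.0795]
eef_rot: [180.0, 0.0, -178.6]
contact_force: [1.1, -0.0, -2.8]
gripper_width: 0.0567
gripper_force: 15.0
time_s: 6.35
tcp_pos: [0.5564, -0.1567, 0.1534]
eef_rot: [180.0, -0.1, -178.6]
contact_force: [-0.5, -0.1, -3.5]
gripper_width: 0.0567
gripper_force: 15.0
t 6.35 p [ 556.4 -156.7  153.4] yaw -178.64 F [-0.47 -0.15 -3.55] w 56.7 | units tx -0.0856 ty 2.0430 tz -0.0308 spin 0.0038
```

View pics/l1.png

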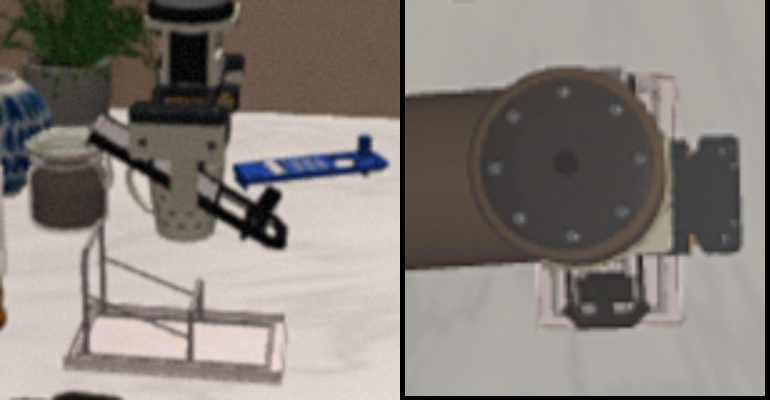

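The slicer is off the rack and hanging in the grip at about its starting slope, and the rack is empty. Next I'll measure the slope in the hand and the dish's yaw.

```bash

python3 -c "
from h import *
t=capture('top');s=capture('side')
def rayy(c,p,y):
    d=c['R'].T@np.linalg.inv(c['mtx'])@np.array([p[0],p[1],1.]); o=-c['R'].T@c['t']
    return (o+d*(y-o[1])/d[1])*1000
a=rayy(s,(306,206),-.128);b=rayy(s,(368,242),-.128);print(a,b,np.degrees(np.arctan2(a[2]-b[2],a[0]-b[0])))
# dish long edges
g=cv2.GaussianBlur(t['color'].max(2),(3,3),0).astype(float)
for rng,nm in ((range(215,250),'far'),(range(300,265,-1),'near')):
    P=[]
    for u in range(168,227,2):
        col=[g[v,u] for v in rng]; 
        i=next(k for k in range(len(col)) if col[k]<95)
        f=(col[i-1]-95)/(col[i-1]-col[i]); v=rng[i-1]+f*(rng[i]-rng[i-1])
        P.append(ray(t,(u,v),.055 if nm=='far' else .055)[:2]*1000)
    P=np.array(P);q=np.polyfit(P[:,1],P[:,0],1);print(nm,np.polyval(q,151),'yaw',-np.degrees(np.arctan(q[0])),np.std(P[:,0]-np.polyval(q,P[:,1])))
h=[[u for u in range(135,262) if g[v,u]<95] for v in range(254,266,2)]
print([(a[0],a[-1],(ray(t,(a[0],260),.04)[1]+ray(t,(a[-1],260),.04)[1])/2) for a in h])
to(.578,.151,.158,-180)"
```

```text
[ 638.5838389  -128.          213.39948152] [ 501.15091699 -128.          137.52403086] 28.902684544308364
far 676.171479105891 yaw -2.8356215106884037 0.24482563755774714<string>:15: RuntimeWarning: divide by zero encountered in scalar divide
h.py:5: RuntimeWarning: invalid value encountered in divide
  return o+d*(z-o[2])/d[2]
Traceback (most recent call last):
StopIteration
```

```bash

python3 -c "
from h import *
t=capture('top');t['color']=cv2.imread('pics/top0.png')
g=cv2.GaussianBlur(t['color'].max(2),(3,3),0).astype(float)
for rng,nm in ((range(215,250),'far'),(range(300,265,-1),'near')):
    P=[]
    for u in range(168,227,2):
        col=[g[v,u] for v in rng]; 
        i=next(k for k in range(len(col)) if col[k]<110)
        f=(col[i-1]-110)/(col[i-1]-col[i]); v=rng[i-1]+f*(rng[i]-rng[i-1])
        P.append(ray(t,(u,v),.055 if nm=='far' else .0)[:2]*1000)
    P=np.array(P);q=np.polyfit(P[:,1],P[:,0],1);print(nm,np.polyval(q,151),'yaw',-np.degrees(np.arctan(q[0])),np.std(P[:,0]-np.polyval(q,P[:,1])))
for v in range(250,272,3):
    a=[u for u in range(135,262) if g[v,u]<100]
    print(v,a[0],a[-1],(ray(t,(a[0],260),.04)[1]+ray(t,(a[-1],260),.04)[1])/2)
to(.578,.151,.158,-180)"
```

```text
far 677.4128505168774 yaw -2.8200128370239708 0.24783612358456314
near 542.947270518306 yaw -2.9777038657264354 0.2751417647027611
250 150 239 0.15619737604122752
253 150 240 0.1547900418622954
256 150 241 0.15338276346380506
259 150 240 0.1547900418622954
262 149 240 0.15620240989418208
265 150 240 0.1547900418622954
268 153 240 0.1505532742331879
271 157 238 0.1477197598332795
t 6.6 p [ 556.7 -156.7  153.5] yaw -178.63 F [-0.42  0.22 -2.82] w 56.8 | units tx -0.1913 ty 2.0477 tz -0.0301 spin 0.0038
```

```bash

python3 -m inch '-.02 .15 0 .012 0; -.02 .25 0 0 0; -.02 .25 0 0 0; -.02 .25 0 0 0; -.02 .25 0 0 0; -.02 .25 0 0 0; -.02 .25 0 0 0; -.02 .25 0 0 0' >/dev/null
python3 -m inch '0 .1 0 0 0; 0 0 0 0 0; 0 0 0 0 0; 0 0 0 0 0; 0 0 0 0 0; 0 0 0 0 0; 0 0 0 0 0; 0 0 0 0 0'
python3 -c "
from h import *
to(.5792,.1556,.072,177.1)
s=capture('side');cv2.imwrite('pics/d1.png',cv2.resize(s['color'][150:430,200:450],None,fx=2.1,fy=2.1))
to(.5792,.1556,.072,177.1)"
```

```text
time_s: 8.6
tcp_pos: [0.5946, 0.1419, 0.154]
eef_rot: [180.0, -0.0, 177.0]
contact_force: [0.7, 0.9, -2.8]
gripper_width: 0.0571
gripper_force: 15.0
t 8.6 p [594.6 141.9 154. ] yaw 177.05 F [ 0.69  0.9  -2.85] w 57.1 | units tx 0.1071 ty 0.0862 tz 0.5463 spin -0.0001
t 8.65 p [594.6 141.9 154. ] yaw 177.05 F [ 0.76 -0.8  -2.68] w 56.8 | units tx 0.1071 ty 0.0862 tz 0.5464 spin -0.0001
```

View pics/d1.png

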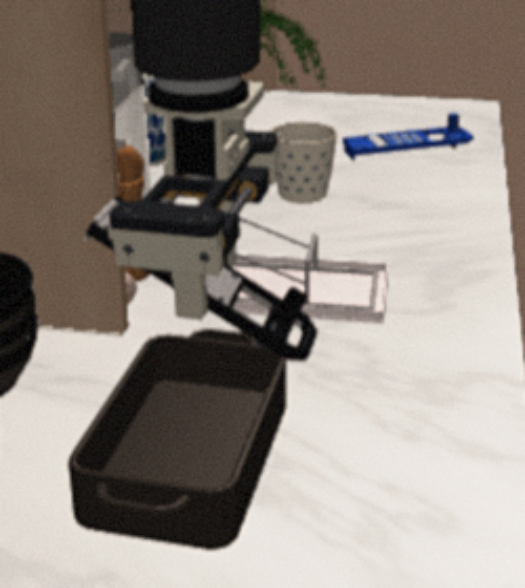

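The slicer hangs over the dish, still handle-low, with crop pixels from (95,230) to (300,355). Its yaw matches the dish, so I'll lower it to just above contact with the near wall.

```bash

python3 -m inch '.05 .04 0 0 0; .057 .046 0 0 0; 0 0 .08 0 0; 0 0 .12 0 0; 0 0 .12 0 0; 0 0 .1 0 0; 0 0 .06 0 0; 0 0 0 0 0' 10
python3 -c "
from h import *
to(.5792,.1556,.0675,177.1)"
```

```text
time_s: 9.65
tcp_pos: [0.5789, 0.1554, 0.0812]
eef_rot: [-180.0, -0.1, 177.0]
contact_force: [0.4, -0.2, -3.0]
gripper_width: 0.0567
gripper_force: 10.0
t 9.65 p [578.9 155.4  81.2] yaw 177.05 F [ 0.39 -0.21 -3.02] w 56.7 | units tx -0.0021 ty 0.0017 tz 0.0914 spin -0.0001
```

```bash

python3 -m inch '0 0 .03 0 0; 0 0 .03 0 0; 0 0 .015 0 0; 0 0 .01 0 0; 0 0 .01 0 0; -.005 0 .01 0 0; -.01 0 .01 0 0; 0 0 0 0 0'
python3 -c "
from h import *
to(.5832,.1554,.0625,177.1)"
```

```text
time_s: 10.65
tcp_pos: [0.5816, 0.1554, 0.0647]
eef_rot: [-180.0, -0.0, 177.0]
contact_force: [-0.8, -0.8, -1.1]
gripper_width: 0.0569
gripper_force: 10.0
t 10.65 p [581.6 155.4  64.7] yaw 177.04 F [-0.75 -0.85 -1.15] w 56.9 | units tx -0.0109 ty 0.0008 tz 0.0144 spin -0.0002
```

```bash

python3 -m inch '-.012 0 .011 0 0; -.012 0 .011 0 0; -.012 0 .011 0 0; -.012 0 .011 0 0; -.012 0 .011 0 0; -.012 0 .011 0 0; -.012 0 .011 0 0; 0 0 0 0 0'
python3 -c "
from h import *
to(.5955,.1548,.0448,177.1)
s=capture('side');cv2.imwrite('pics/d2.png',cv2.resize(s['color'][230:430,210:410],None,fx=2.9,fy=2.9))
"
```

```text
time_s: 11.65
tcp_pos: [0.5944, 0.1549, 0.0531]
eef_rot: [180.0, 0.0, 177.0]
contact_force: [-0.5, -0.1, -2.6]
gripper_width: 0.0569
gripper_force: 10.0
t 11.65 p [594.4 154.9  53.1] yaw 177.05 F [-0.45 -0.12 -2.57] w 56.9 | units tx -0.0073 ty -0.0001 tz 0.0553 spin -0.0001
```

View pics/d2.png

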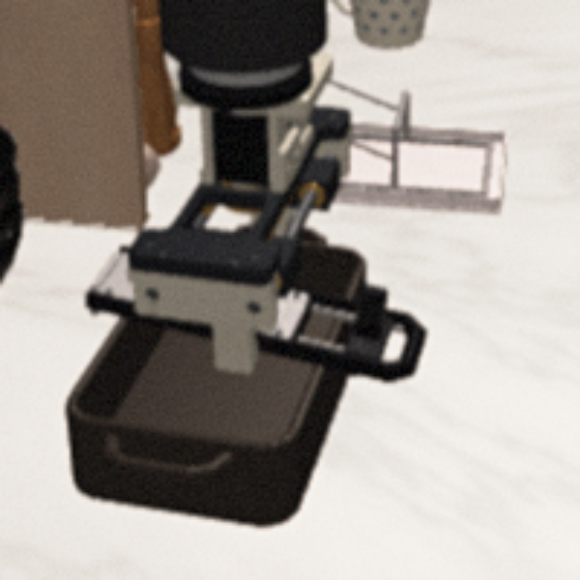

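It works: the slicer has pivoted nearly level and its near rails rest on the wall. The handle is at (400,350), and the lip end, near (95,305), is beyond the far wall. I'll continue straight down.

```bash

python3 -m inch '-.004 0 .008 0 0; 0 0 .008 0 0; 0 0 .008 0 0; 0 0 .008 0 0; 0 0 .008 0 0; 0 0 .006 0 0; 0 0 .004 0 0; 0 0 0 0 0'
python3 -c "
from h import *
to(.5955,.1548,.0448,177.1)"
```

```text
time_s: 12.7
tcp_pos: [0.5951, 0.155, 0.0469]
eef_rot: [180.0, 0.1, 177.1]
contact_force: [-1.6, -0.4, 8.8]
gripper_width: 0.0572
gripper_force: 10.0
t 12.7 p [595.1 155.   46.9] yaw 177.07 F [-1.61 -0.41  8.81] w 57.2 | units tx -0.0028 ty -0.0011 tz 0.0139 spin -0.0001
```

```bash

python3 -c "
from h import *
t=capture('top');s=capture('side')
a=cv2.resize(s['color'][290:380,230:370],None,fx=5.6,fy=5.6,interpolation=cv2.INTER_CUBIC)
cv2.imwrite('pics/d3.png',a[:504])
# predicted px for level slicer: near-rail underside points, lip bottom
R=np.array([.9987,-.0506]);N=np.array([.0506,.9987])
for dz in (0,.004):
  for n,x,y,z in (('lip bottom outer',74,20,-10),('rail under lip end',74,28.5,0),('rail top lip end',74,28.5,12),('rail under handle',-114,28.5,0)):
    g=np.array([.5951,.155]);P=g+R*(x+20)/1000+N*y/1000
    q=proj(s,[*P,.055+z/1000+dz*(x+67)/136]);print(dz,n,((q-[230,290])*5.6).round())
"
```

```text
0 lip bottom outer [ 72. 327.]
0 rail under lip end [ 58. 316.]
0 rail top lip end [ 55. 283.]
0 rail under handle [651. 399.]
0.004 lip bottom outer [ 71. 316.]
0.004 rail under lip end [ 57. 304.]
0.004 rail top lip end [ 54. 272.]
0.004 rail under handle [651. 403.]
```

View pics/d3.png

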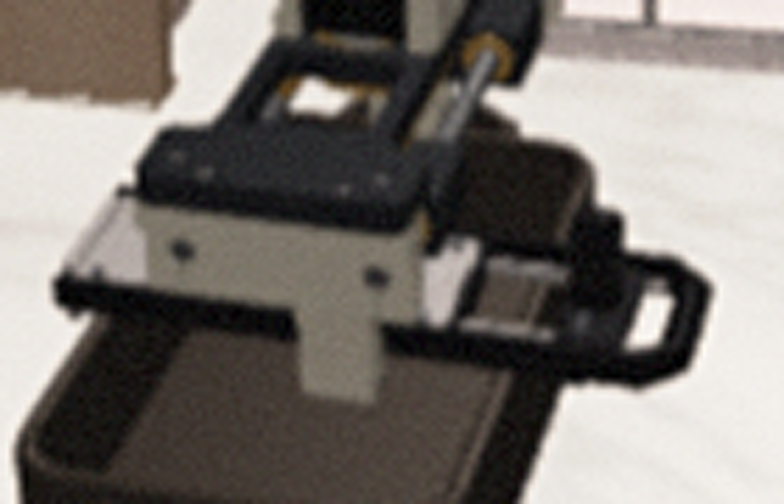

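The slicer is level: the rail's lower edge runs from (60,306) to (560,376), a slope of 0.14, which is the value predicted for level. Next I'll ease the downward pressure and draw the lip in.

```bash

python3 -m inch '0 0 -.006 0 0; .005 0 -.002 0 0; .007 0 0 0 0; .007 0 0 0 0; .006 0 0 0 0; 0 0 0 0 0; 0 0 0 0 0; 0 0 0 0 0'
python3 -c "
from h import *
to(.589,.155,.0448,177.1)"
python3 -m inch '.005 0 0 0 0; .005 0 0 0 0; .005 0 0 0 0; 0 0 0 0 0; 0 0 0 0 0; 0 0 0 0 0; 0 0 0 0 0; 0 0 0 0 0'
python3 -c "
from h import *
to(.589,.155,.0448,177.1)"
```

```text
time_s: 13.8
tcp_pos: [0.5909, 0.1551, 0.0469]
eef_rot: [180.0, 0.0, 177.0]
contact_force: [1.3, 0.4, 2.8]
gripper_width: 0.057
gripper_force: 10.0
t 13.8 p [590.9 155.1  46.9] yaw 177.05 F [1.31 0.36 2.79] w 57.0 | units tx 0.0128 ty -0.0010 tz 0.0142 spin -0.0001
time_s: 14.8
tcp_pos: [0.5887, 0.1551, 0.0469]
eef_rot: [-180.0, 0.0, 177.0]
contact_force: [1.7, -0.7, 4.1]
gripper_width: 0.057
gripper_force: 10.0
t 14.8 p [588.7 155.1  46.9] yaw 177.05 F [ 1.73 -0.71  4.05] w 57.0 | units tx -0.0023 ty -0.0004 tz 0.0141 spin -0.0001
```

```bash

python3 -m inch '.005 0 -.003 0 0; .005 0 0 0 0; .005 0 0 0 0; 0 0 0 0 0; 0 0 0 0 0; 0 0 0 0 0; 0 0 0 0 0; 0 0 0 0 0'
python3 -m inch '.005 0 0 0 0; .005 0 0 0 0; .005 0 0 0 0; 0 0 0 0 0; 0 0 0 0 0; 0 0 0 0 0; 0 0 0 0 0; 0 0 0 0 0'
python3 -c "
from h import *
to(.589,.155,.0448,177.1)"
```

```text
time_s: 15.8
tcp_pos: [0.5868, 0.1552, 0.047]
eef_rot: [-180.0, 0.0, 177.0]
contact_force: [5.2, -1.8, -2.1]
gripper_width: 0.057
gripper_force: 10.0
time_s: 16.8
tcp_pos: [0.5846, 0.1554, 0.047]
eef_rot: [180.0, 0.0, 177.1]
contact_force: [6.2, -0.7, -3.3]
gripper_width: 0.0568
gripper_force: 10.0
t 16.8 p [584.6 155.4  47. ] yaw 177.05 F [ 6.24 -0.68 -3.32] w 56.8 | units tx -0.0297 ty -0.0010 tz 0.0146 spin -0.0001
```

```bash

python3 -m inch '0 0 0 0 .75; 0 0 0 0 .75; 0 0 0 0 .75; 0 0 0 0 .75; 0 0 -.05 0 .75; 0 0 -.15 0 .75; 0 0 -.25 0 .75; 0 0 -.2 0 .75'
python3 -m inch '.25 0 0 0 0; .3 0 0 0 0; .14 0 0 0 0; 0 0 0 0 0; 0 0 0 0 0; 0 0 0 0 0; 0 0 0 0 0; 0 0 0 0 0'
python3 -c "
from h import *
to(.4817,.1606,.080,177.1)
t=capture('top');s=capture('side')
a=cv2.resize(s['color'][290:390,230:370],None,fx=4,fy=4,interpolation=cv2.INTER_CUBIC)
b=cv2.resize(t['color'][225:325,145:245],None,fx=4,fy=4,interpolation=cv2.INTER_CUBIC)
cv2.imwrite('pics/e1.png',np.vstack([a]) if 0 else np.hstack([cv2.resize(a,None,fx=.7,fy=.7),np.zeros((280,8,3),np.uint8),cv2.resize(b,(280,280))]))
cv2.imwrite('pics/e1t.png',t['color']);cv2.imwrite('pics/e1s.png',s['color'])
"
```

```text
time_s: 17.8
tcp_pos: [0.5844, 0.1554, 0.1468]
eef_rot: [180.0, 0.1, 177.1]
contact_force: [0.1, 0.9, -0.4]
gripper_width: 0.0658
gripper_force: 0.0
time_s: 18.8
tcp_pos: [0.481, 0.1605, 0.1445]
eef_rot: [-180.0, -0.0, 177.0]
contact_force: [0.5, -0.7, -0.2]
gripper_width: 0.0005
gripper_force: 0.0
t 18.8 p [481.  160.5 144.5] yaw 177.03 F [ 0.5  -0.68 -0.19] w 0.5 | units tx -0.0046 ty 0.0008 tz 0.4302 spin -0.0002
```

View pics/e1.png

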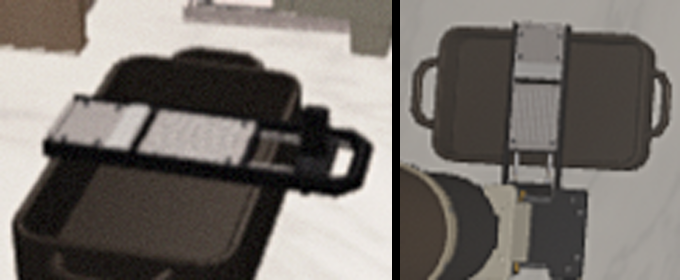

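The slicer lies level across the dish, in the side half from (45,140) to (370,170). The top half shows it square, with the lip beyond the far wall. The stop tab is at side (316,130), so I'll work out where its rear face is.

```bash

python3 -c "
from h import *
s=capture('side')
def rayy(c,p,y):
    d=c['R'].T@np.linalg.inv(c['mtx'])@np.array([p[0],p[1],1.]); o=-c['R'].T@c['t']
    return (o+d*(y-o[1])/d[1])*1000
for p in ((328,110),(301,110),(328,130),(302,150),(370,165),(45,150)): print(p,rayy(s,(230+p[0]/2.8,290+p[1]/2.8),.166 if 290<p[0]<340 else .175 if p[0]>340 else .18))
"
```

```text
(328, 110) [504.90085743 166.         102.73281016]
(301, 110) [521.11262368 166.         100.90146625]
(328, 130) [504.77892357 166.          88.70156254]
(302, 150) [520.47811544 166.          72.56499865]
(370, 165) [478.2775232  175.          73.29539113]
(45, 150) [679.05107636 180.          63.0630439 ]
```

```bash

python3 -m inch '0 0 .1 0 0; 0 0 .14 0 0; 0 0 .12 0 0; 0 0 .06 0 0; 0 0 .01 0 0; -.02 0 0 0 0; -.02 0 0 0 0; -.02 0 0 0 0'
python3 -m inch '-.015 0 0 0 0; -.015 0 0 0 0; -.015 0 0 0 0; -.015 0 0 0 0; -.015 0 0 0 0; -.015 0 0 0 0; -.015 0 0 0 0; 0 0 0 0 0'
python3 -c "
from h import *
to(.514,.159,.080,177.1)"
```

```text
time_s: 19.95
tcp_pos: [0.4903, 0.1604, 0.0808]
eef_rot: [180.0, 0.0, 177.0]
contact_force: [0.2, 0.7, 0.2]
gripper_width: 0.0006
gripper_force: 0.0
time_s: 20.95
tcp_pos: [0.5057, 0.1594, 0.0803]
eef_rot: [180.0, 0.0, 177.0]
contact_force: [0.1, 0.0, -0.2]
gripper_width: 0.0006
gripper_force: 0.0
t 20.95 p [505.7 159.4  80.3] yaw 177.04 F [ 0.13  0.04 -0.19] w 0.6 | units tx -0.0553 ty 0.0003 tz 0.0019 spin -0.0002
```

```bash

python3 -m inch '-.009 0 0 0 0; -.009 0 0 0 0; -.009 0 0 0 0; -.009 0 0 0 0; 0 0 0 0 0; 0 0 0 0 0; 0 0 0 0 0; 0 0 0 0 0'
python3 -c "
from h import *
for i in range(3): to(.514,.159,.080,177.1);s=capture('top')
"
```

```text
time_s: 21.95
tcp_pos: [0.511, 0.1591, 0.0804]
eef_rot: [180.0, 0.0, 177.0]
contact_force: [0.4, 0.2, 0.5]
gripper_width: 0.0005
gripper_force: 0.0
t 21.95 p [511.  159.1  80.4] yaw 177.05 F [0.37 0.24 0.53] w 0.5 | units tx -0.0203 ty 0.0001 tz 0.0025 spin -0.0001
t 22.0 p [510.9 159.1  80.3] yaw 177.05 F [0.08 0.34 0.52] w 0.6 | units tx -0.0206 ty 0.0003 tz 0.0022 spin -0.0001
t 22.05 p [510.9 159.1  80.3] yaw 177.05 F [-0.45 -1.55 -0.42] w 0.5 | units tx -0.0205 ty 0.0001 tz 0.0023 spin -0.0001
```

```bash

for i in 1 2; do python3 -m inch '-.005 0 0 0 0; -.005 0 0 0 0; 0 0 0 0 0; 0 0 0 0 0; 0 0 0 0 0; 0 0 0 0 0; 0 0 0 0 0; 0 0 0 0 0' | sed -n '2p;4p'; done
python3 -m inch '-.005 0 0 0 0; -.005 0 0 0 0; 0 0 0 0 0; 0 0 0 0 0; 0 0 0 0 0; 0 0 0 0 0; 0 0 0 0 0; 0 0 0 0 0' | sed -n '2p;4p'
```

```text
tcp_pos: [0.5124, 0.159, 0.0803]
contact_force: [-1.0, -0.7, 1.0]
tcp_pos: [0.5139, 0.159, 0.0803]
contact_force: [-0.1, 0.3, 0.1]
tcp_pos: [0.5154, 0.1589, 0.0803]
contact_force: [-0.5, 0.6, -0.1]
```

```bash

python3 -m inch '-.004 0 0 0 0; -.004 0 0 0 0; 0 0 0 0 0; 0 0 0 0 0; 0 0 0 0 0; 0 0 0 0 0; 0 0 0 0 0; 0 0 0 0 0' | sed -n '2p;4p'
python3 -m inch '-.004 0 0 0 0; -.004 0 0 0 0; 0 0 0 0 0; 0 0 0 0 0; 0 0 0 0 0; 0 0 0 0 0; 0 0 0 0 0; 0 0 0 0 0' | sed -n '2p;4p'
python3 -c "
from h import *
s=capture('side');t=capture('top');cv2.imwrite('pics/f1.png',np.hstack([cv2.resize(s['color'][290:390,230:370],(560,400),interpolation=cv2.INTER_CUBIC)]))"
```

```text
tcp_pos: [0.5166, 0.1588, 0.0803]
contact_force: [0.2, -0.2, -0.3]
tcp_pos: [0.5169, 0.1587, 0.0803]
contact_force: [-5.3, 2.2, 3.6]
```

View pics/f1.png

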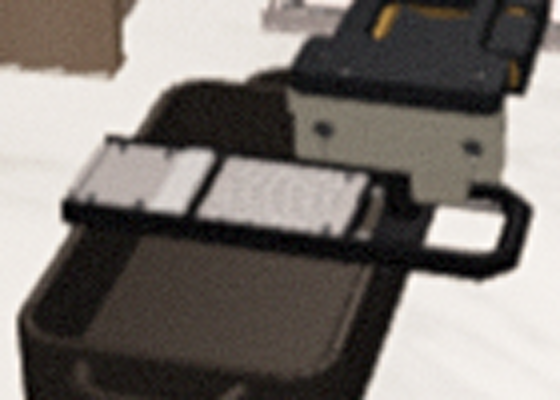

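The stop now bears on the near wall: the force jumped to 5 N and the carriage stopped. The picture shows the slicer level and the finger just behind the tab at (440,190). I'll back off and raise the tool.

```bash

python3 -m inch '.02 0 0 0 0; .05 0 0 0 0; .05 0 0 0 0; .03 0 -.05 0 0; 0 0 -.15 0 0; 0 0 -.2 0 0; 0 0 -.2 0 0; 0 0 0 0 0' | sed -n '2p;4p'
python3 -m inch '.2 -.3 0 0 0; 0 -.35 0 0 0; 0 -.35 0 0 0; 0 -.35 0 0 0; 0 -.35 0 0 0; 0 -.3 0 0 0; 0 0 0 0 0; 0 0 0 0 0' | sed -n '2p;4p'
python3 -c "
from h import *
t=capture('top');s=capture('side')
g=cv2.GaussianBlur(t['color'].max(2),(3,3),0).astype(float)
def edge(u,rng,z,th=110):
    col=[g[v,u] for v in rng]; i=next(k for k in range(1,len(col)) if col[k]<th)
    f=(col[i-1]-th)/(col[i-1]-col[i]); return ray(t,(u,rng[i-1]+f*(rng[i]-rng[i-1])),z)[:2]*1000
for nm,rng,z in (('far',range(215,250),.055),('near',range(300,265,-1),0)):
    P=np.array([edge(u,rng,z) for u in list(range(166,180,2))+list(range(212,228,2))]);q=np.polyfit(P[:,1],P[:,0],1);print(nm,np.polyval(q,154),-np.degrees(np.arctan(q[0])))
r=lambda row:[u for u in range(178,212) if g[row,u]<70]
for v in (242,250,258,266,272,280): print(v,r(v))
for u in (188,190,195,200,204): print('lipend',u,edge(u,range(215,250),.06,110))
m=s['color'].max(2)
print('side rows dark tab:',[(v,[u for u in range(325,365) if m[v,u]<60]) for v in (326,330,334)])
"
```

```text
tcp_pos: [0.4966, 0.1608, 0.1734]
contact_force: [-1.1, 1.4, -0.5]
tcp_pos: [0.4495, -0.1382, 0.17]
contact_force: [-0.3, 0.3, -0.7]
far 674.5154260404425 -2.745467590694808
near 540.3565810862021 -3.049293758495419
242 [184, 185, 204, 205, 206]
250 [183, 184, 204, 205]
258 [182, 183, 184, 203, 204, 205]
266 [182, 183, 202, 203, 204]
272 [181, 182, 202, 203, 204]
280 [178, 179, 180, 181, 182, 183, 184, 188, 189, 190, 191, 192, 193, 194, 195, 196, 200, 201, 202, 203]Traceback (most recent call last):
  File "<string>", line 12, in <module>
    for u in (188,190,195,200,204): print('lipend',u,edge(u,range(215,250),.06,110))
                                                     ~~~~^^^^^^^^^^^^^^^^^^^^^^^^^^
  File "<string>", line 6, in edge
    col=[g[v,u] for v in rng]; i=next(k for k in range(1,len(col)) if col[k]<th)
                                 ~~~~^^^^^^^^^^^^^^^^^^^^^^^^^^^^^^^^^^^^^^^^^^^
StopIteration
```

```bash

python3 -c "
from h import *
t=capture('top');s=capture('side')
g=t['color'].max(2).astype(float)
P=[]
for v in range(240,272):
    c=[]
    for a,b in ((178,189),(199,210)):
        w=np.clip(110-g[v,a:b],0,None)
        if v>0: w=np.clip(75-g[v,a:b],0,None)
        c.append((w*np.arange(a,b)).sum()/w.sum())
    P.append([*[ray(t,(k,v),.067)[i]*1000 for k in c for i in (0,1)]])
P=np.array(P)
for j in (0,2):
    q=np.polyfit(P[:,j],P[:,j+1],1);print('rail yaw',np.degrees(np.arctan(q[0])),'y@610',np.polyval(q,610))
m=s['color'].max(2)
def rayy(c,p,y):
    d=c['R'].T@np.linalg.inv(c['mtx'])@np.array([p[0],p[1],1.]); o=-c['R'].T@c['t']
    return (o+d*(y-o[1])/d[1])*1000
for v in (328,331,334):
    k=[u for u in range(322,352) if m[v,u]<60]; print('tab',v,k,rayy(s,(k[0]-.5,v),.165)[0],rayy(s,(k[-1]+.5,v),.165)[0])
for r in (range(235,262),): print('lip end', min((u,v) for v in range(325,350) for u in r if m[v,u]<60))
print('handle end', max((u,v) for v in range(335,360) for u in range(345,375) if m[v,u]<60))
for n,x,z in (('handle',(max((u+.5,v) for v in range(335,360) for u in range(345,375) if m[v,u]<60)),.159),('lip',min((u-.5,v) for v in range(325,350) for u in range(235,262) if m[v,u]<60),.18)): print(n,rayy(s,x,z))
print(get_state()['time_s'])
"
```

```text
rail yaw -3.0645673309643806 y@610 181.97357109523415
rail yaw -1.3085505492139387 y@610 122.91700686201388
tab 328 [322, 323, 324, 325, 326, 327, 328, 329, 330, 331, 332, 333, 334, 335, 336] 548.5107311439978 522.9666582346869
tab 331 [322, 323, 324, 325, 326, 327, 328, 329, 330, 331, 332, 333, 334, 335, 336] 548.5843975199716 522.966691327035
tab 334 [322, 323, 324, 325, 326, 327, 328, 329, 330, 331, 332, 333, 334, 335, 336, 337] 548.6584898233978 521.2669007477834
lip end (246, 340)
handle end (362, 343)
handle [479.50176939 159.          73.8348604 ]
lip [679.52510101 180.          70.35232644]
29.4
```

Camera check: the slicer yaw is about -2.2° against -2.9° for the dish. The dish moved about 2.5 mm, the slicer has not moved since release, and the tab moved forward about 18 mm until it bore on the wall. Handing in.

```bash
python3 -c "
from plant import *
print(close_job())"
```

```text
the job is handed in; nothing more can be done
None
```

I've handed the job in: the slicer lies level and square across the dish, lip drawn snug on the far wall and the stop bearing on the near one. The final play was judged by contact force, since the cameras can't resolve 1.5 mm, and the hand-in returned no verdict.

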